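Hang the wire basket on the latching bench hook

ROBOT

A 7-joint arm with a two-finger parallel gripper is mounted at the origin on the work surface. World frame = base frame: x ahead of the robot, y to its left, z up, the work surface at z = 0. Lengths are in m, angles in degrees, forces in N, time in s.
With the tool pointing down it reaches from about 0.425 to 1.025 m from the base axis. Payload 9.4 kg.
Tool frame: the origin (TCP) lies at the centre of the arm's flange, where the gripper is bolted on; the fingertips stand 186 mm ahead of it and the grasp point (between the pads) lies env.tcp_to_grasp ahead of it (env.tcp_to_grasp is the distance from the TCP to the grasp point, in m); z points along the fingers, y is the direction in which the jaws open and shut (so a half turn about z gives the same grasp; the last joint's range is limited). The gripper opens to 93 mm and grips with 3 to 60 N. Pads are 15 mm wide; open, the fingers measure 128 mm over their backs; the gripper's body (75 mm by 188 mm) begins 65 mm behind the grasp point.
Start: joints at [-75.671, 34.337, -0.143, 91.639, 0.103, 54.024, -4.572], TCP at [0.233, 0.687, 0.405] pointing down, gripper open.
Joint ranges: [-147.43, 147.43], [-19.82, 112.94], [-74.19, 73.91], [6.32, 146.72], [-59.91, 239.91], [6.04, 106.73], [-150.56, 150.56]. Speed limits (degrees/s): [127.2, 127.2, 172.46, 172.46, 180, 180, 180].

INTERFACE

Orientations are given as a 3x3 rotation matrix whose columns are the frame's x, y, z axes.
In Python, from workcell import env gives the robot as it stands. The module is installed in compiled form; this text tells all that it offers.
- The arm moves only by the tool servo_tool, never from a script. Its argument "targets" is a list of rows, each a list of 2 entries, a list of its own where there are three numbers: the shift along the tool's x, y, z in m, then the turn about the tool's z in degrees. In form: [[[tx, ty, tz], turn], ...]. A call has 1 to 5 rows; each row shifts and turns the commanded pose from where the row before left it, along the tool's axes as they then stand; what a row does not reach is not made up. A row lasts 1/12 s, in which the tool goes at most 41.7 mm and 7.16 degrees, less where a joint would pass 70% of its speed; a pose out of reach is approached as far as the arm can. A call is refused whole if a number of a shift passes 0.0417 or a number of a turn 7.16, either way. A call with a gripper value outside its range is refused whole. "grip" is the closure, from 0 (fully open) to 1 (shut), set as the call begins (left out, the last holds). The fingers move at their own pace and stop on an object; "squeeze" is the grip in N (left out, the last holds). Time passes only in rows, so rows that do not move let the fingers close. It gives the time, the measured TCP pose, the force and the opening at its end, in the units of the state.
- env.state(): the state, without advancing time (a new reading comes with each control period).
- env.read_camera(name): name is "scene" or "top"; returns (picture, depth): 400x640x3 uint8, red, green, blue; 400x640 float32, m along the optical axis (not along the pixel's ray), 0 where there is no reading.
- env.camera_params(name): a dict with "camera_matrix" (3x3 intrinsics, pixels), "R" (3x3) and "t" (3): a world point X has camera coordinates R X + t. Camera axes: x right, y down, z forward; pixel columns grow to the right and rows downward; lengths in m; the calibration is good to about 2 mm. A picture is of the moment at which its call begins. camera_params takes no time and is no camera call.
- env.job_done(): hands the job in, once; it reports no verdict.
Trained networks look in the newest picture that a camera, given by its name, has taken for a name from the list of things; names that differ only in an ending like _2 or _b are one class to them, and where a whole thing is asked for, a point or a joint stands for the part that bears it (a point fixed in the world has none). Each returns a list of dicts, best first, with "confidence" (0 to 1); they miss things now and then, are a little off and sometimes report something else, mostly with a low value. They report only what shows in the picture. A call takes as long as a camera call. They do not tell look-alikes from the thing itself.
- env.recognise(camera, thing): "bbox" ([left, top, width, height] in pixels, round what is visible of it).
- env.landmark_of(camera, thing): "xy" ([column, row] in pixels: a listed point, or the origin of a listed thing).
The state is a dict: "clock": time; "joint_positions": joint angles; "qd": joint speeds; "effort": joint torques, N m; "eef_pos": TCP position; "tool_rot": TCP orientation; "wrist_force": force on the tool from outside, world axes, zero at the start; "ft_torque": the same for the moment, N m; "finger_gap": finger opening in m.
Only numpy, scipy, OpenCV 4.12 (cv2) and the standard library are available. Lean on these libraries where they do the work, as an engineer would, in place of code of your own. Each camera call takes 0.05 s, during which the arm holds its last target.

TASK

Put the wire basket away, with its things still in it: hang it by its handle on the empty twin hook of the bench rack, the bar across both prongs, and push the handle back past the sprung keeper until the keeper has snapped shut behind it. Carry the basket upright, leave it hanging still, and do not disturb the float on the other hook or the things on the bench.

Things in the scene. Friction and masses are not known exactly. Their poses are not given: they have to be found in the camera images.
- basket: The wire basket to put away: open-topped, bright steel wire, 120 (its x) x 200 (its y) mm, rim 75 mm high, with a fixed arched handle along its long middle line. Origin: centre of its underside; z up. It weighs 0.3 to 0.5 kg, and about 0.2 kg more with the things in it.
- basket_handle (a point): Middle of the basket's handle: a straight round wooden bar, 14 mm thick, 152 mm long, along the basket's y axis, its centre line 165 mm above the basket's underside. Steel wires 6 mm thick rise to its ends; between them (70 mm either side of the middle) it is free below. Either end may point either way.
- basket_floor (a point): Point inside the basket, 30 mm above its underside, on its middle.
- tape_roll: Roll of tape lying in the basket, 72 mm across, 25 mm high, loose. Origin under its centre.
- screw_tin: Small closed tin standing in the basket, 60 mm across, 50 mm high, loose. Origin under its centre.
- hook_free: The empty one of two equal steel twin hooks on the rail of the pine bench rack. Origin on the rail's front face, midway between the prong axes, about 250 mm above the bench; x points away from the robot into the rail, y along it, z up. Two level prongs, 9 mm thick, at y = -48 and +48 mm, reach to x = -150 mm, where their tips turn up 16 mm. Back plate 4 mm thick; plate and rail end at z = +30 mm.
- keeper (a joint): Sprung wire keeper of the empty hook, rad: 0 shut (rest), up to 0.9 lifted. Pivot near the plate. A bar lying on the prongs and pushed straight towards the rail (firmly: 5 N to slide, 10 to 18 N under the ramp) runs under its ramp, lifts it about 0.35 rad, and it snaps shut behind the bar when the bar's centre is about 45 mm from the rail; the bar cannot come back. It does not give way when pressed from above.
- keeper_nose (a point): Between the two noses of the empty hook's keeper (moves with it): at rest x = -56, z = +5 mm in the hook's frame. The keeper is two 5 mm wires at y = -30 and +30 mm, 55 mm clear between them for fingers. They arch over the seat at z = +34 mm, come down to the noses, and a ramp rises from there towards the robot to x = -89, z = +24 mm.
- hook_front (a point): Where the bar's centre is when laid on both prongs of the empty hook, between the keeper's ramp and the upturned tips: x = -118, y = 0, z = +11.5 mm in the hook's frame. There is room for the bar's centre from x = -100 to -138 mm.
- hook_seat (a point): Middle of the seat behind the keeper of the empty hook, where the bar's centre belongs: x = -34, y = 0, z = +11.5 mm in the hook's frame. There is room for the bar's centre from about x = -18 to -47 mm.
- hook_taken: The other hook, equal to the empty one, on which the float hangs; same frame.
- float: Plasterer's finishing float, steel blade 110 x 200 mm, hanging by its 20 mm wooden handle behind the keeper of the other hook. Origin under the middle of the blade. To be left alone.
- paint_tin: Bystander: closed paint tin 100 mm across, 100 mm high, origin under its centre.
- jar: Bystander: closed glass jar 64 mm across, 80 mm high, origin under its centre.
- brush: Bystander: flat brush 190 mm long lying along its x axis.
- hammer: Bystander: hammer 280 mm long lying along its x axis.
- oil_can: Bystander: white plastic bottle 54 mm across, 150 mm high, origin under its centre.
- sanding_block: Bystander: cork sanding block 70 x 110 x 30 mm, origin under its centre.
Mind the look-alikes: they are no part of the job. Of the things shaped like the tape_roll, the grey one is meant.

How it is judged:
By the outcome, as a careful person would: the job done as asked, in the order asked, and still so for the second after the job is handed in, with the robot touching nothing.
It also fails if it takes over 72 s, if anything falls off the work surface, if the arm or the gripper's body presses on something with over 40 N, if the wrist force passes 120 N, or if a joint passes its speed limit or range.

## Working session

There is one attempt and no reset: what is moved stays moved. The work goes in short steps, Python scripts to look and compute and a tool call to move; the robot and the scene stay as the last step left them, time stands still between calls to the robot, and variables do not carry over. Pictures are saved under pics/ and viewed, and the job is handed in when it is done.

Besides the shell and the picture viewer there is one more tool, called after "Emit:" by a JSON object that holds its "op" and its "data". servo_tool: Moves the arm, as the interface text tells. Its arguments: {"type":"object","properties":{"targets":{"type":"array","items":{"type":"array"}},"grip":{"type":"number"},"squeeze":{"type":"number"}},"required":["targets"]}

```bash
mkdir -p pics; python3 - <<'E'
from workcell import env
import cv2, numpy as np
s=env.state()
for k,v in s.items(): print(k,np.round(v,3).tolist())
print(env.tcp_to_grasp)
for c in("scene","top"):
    im,d=env.read_camera(c); cv2.imwrite(f"pics/{c}0.png",im[:,:,::-1]); np.save(f"pics/{c}0.npy",d)
    p=env.camera_params(c); print(c,{k:np.round(v,4).tolist() for k,v in p.items()})
    for t in("basket","basket_handle","hook_free","keeper_nose","hook_front","hook_seat","float","tape_roll","screw_tin","hook_taken"):
        print(t,[(np.round(r["xy"],1).tolist(),round(r["confidence"],2)) for r in env.landmark_of(c,t)][:4])
print(env.state()["clock"])
E
```

```text
clock 0.0
joint_positions [-75.671, 34.386, -0.144, 91.682, 0.104, 54.024, -4.573]
qd [0.06, -0.165, -0.017, 0.004, 0.04, -0.014, -0.055]
effort [-0.001, -76.509, 1.497, -25.232, -0.052, 0.017, 0.0]
eef_pos [0.233, 0.686, 0.404]
tool_rot [[-0.947, 0.321, -0.0], [0.321, 0.947, -0.002], [-0.0, -0.002, -1.0]]
wrist_force [-1.108, 0.632, -0.207]
ft_torque [-0.043, -0.046, 0.005]
finger_gap 0.093
0.1673
scene {'camera_matrix': [[473.046, 0.0, 319.0496], [0.0, 473.046, 196.6873], [0.0, 0.0, 1.0]], 'R': [[0.5368, 0.8436, 0.0166], [0.6101, -0.3745, -0.6982], [-0.5828, 0.3849, -0.7157]], 't': [-0.2231, -0.2507, 1.6443]}
basket [([233.8, 227.2], 0.6), ([319.9, 195.0], 0.53)]
basket_handle [([223.5, 182.9], 0.76)]
hook_free [([333.4, 214.6], 0.6), ([428.7, 174.6], 0.38)]
keeper_nose [([317.0, 197.2], 0.61)]
hook_front [([307.1, 178.4], 0.88)]
hook_seat [([324.6, 203.5], 0.84)]
float [([430.0, 173.8], 0.77)]
tape_roll [([162.3, 245.8], 0.82), ([217.3, 221.4], 0.74), ([332.3, 214.9], 0.49)]
screw_tin [([251.0, 217.0], 0.68), ([437.7, 170.9], 0.6), ([399.5, 222.2], 0.48)]
hook_taken [([438.7, 170.2], 0.6)]
top {'camera_matrix': [[362.6962, 0.0, 314.7336], [0.0, 362.6962, 197.9986], [0.0, 0.0, 1.0]], 'R': [[-0.0049, -0.9996, 0.026], [-0.9993, 0.0039, -0.037], [0.0369, -0.0262, -0.999]], 't': [-0.0861, 0.5329, 1.1039]}
basket [([368.8, 246.3], 0.98)]
basket_handle [([336.6, 161.2], 0.69), ([379.3, 253.1], 0.63)]
hook_free [([341.3, 132.9], 0.82)]
keeper_nose [([369.4, 247.7], 0.63), ([335.6, 159.1], 0.61), ([219.1, 145.4], 0.19)]
hook_front [([336.9, 149.7], 0.57), ([217.6, 146.0], 0.47), ([376.3, 249.6], 0.2)]
hook_seat [([377.8, 252.9], 0.42)]
float [([221.5, 145.9], 0.68), ([379.9, 250.9], 0.47)]
tape_roll [([260.7, 219.1], 0.74), ([429.5, 254.9], 0.73), ([237.2, 172.7], 0.68), ([380.6, 251.7], 0.53)]
screw_tin [([218.5, 149.1], 0.71), ([347.0, 243.4], 0.59)]
hook_taken [([218.7, 127.5], 0.63)]
1.1
```

View pics/scene0.png

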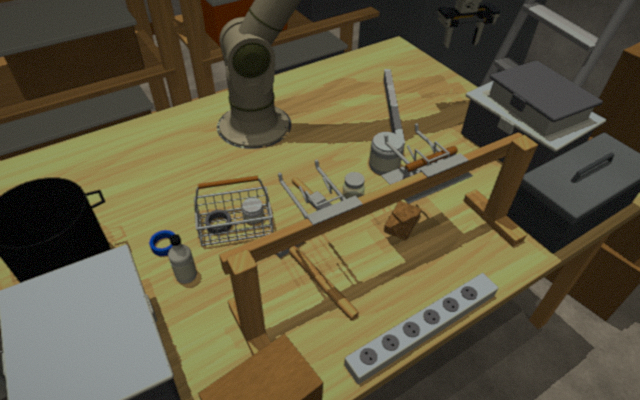

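View pics/top0.png

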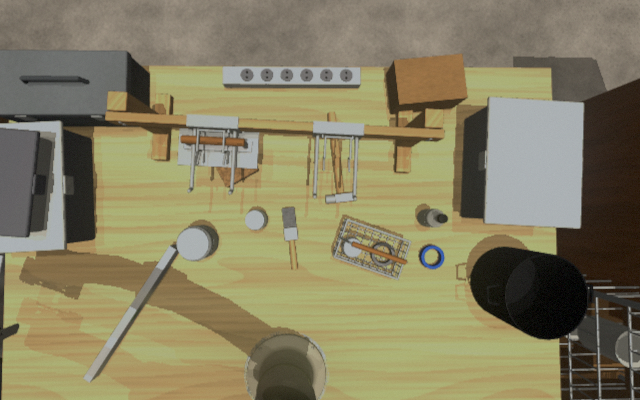

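```bash
python3 - <<'E'
import cv2
a=cv2.imread("pics/scene0.png")[140:290,130:380]; cv2.imwrite("pics/s0c.png",cv2.resize(a,None,fx=3.2,fy=3.2,interpolation=2))
a=cv2.imread("pics/top0.png")[80:310,180:450]; cv2.imwrite("pics/t0c.png",cv2.resize(a,None,fx=2.6,fy=2.6,interpolation=2))
E
```

```text
(no output)
```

View pics/s0c.png

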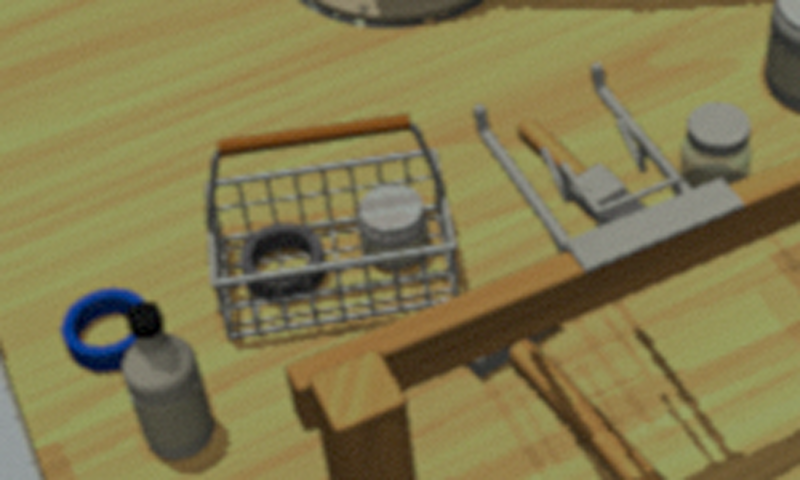

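View pics/t0c.png

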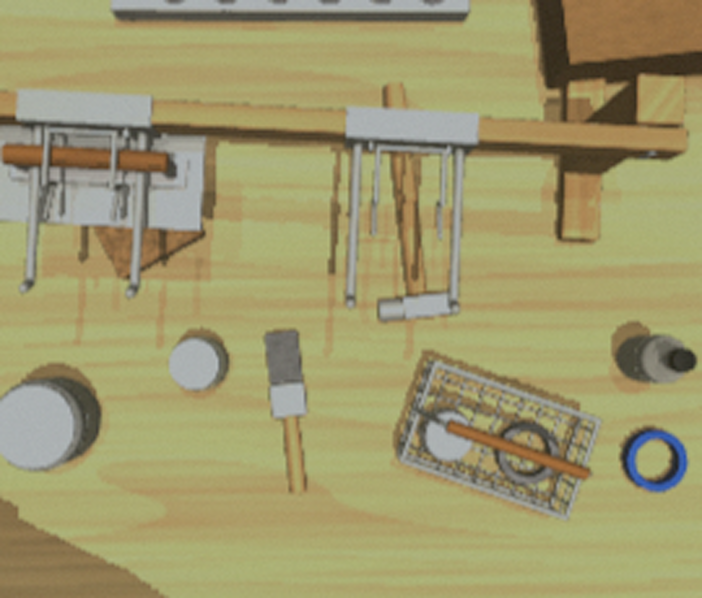

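```bash
cat > h.py <<'E'
import numpy as np, cv2
from workcell import env
def world(cam,d,u=None,v=None):
    p=env.camera_params(cam);K=np.array(p["camera_matrix"]);R=np.array(p["R"]);t=np.array(p["t"])
    if u is None: u,v=np.meshgrid(np.arange(d.shape[1]),np.arange(d.shape[0]))
    X=np.stack([(u-K[0,2])/K[0,0]*d,(v-K[1,2])/K[1,1]*d,d],-1)
    return (X-t)@R
def proj(cam,X):
    p=env.camera_params(cam);K=np.array(p["camera_matrix"]);R=np.array(p["R"]);t=np.array(p["t"])
    c=np.asarray(X)@R.T+t; q=c@K.T; return q[...,:2]/q[...,2:]
def onz(cam,u,v,z):
    a=world(cam,np.array(1.0),np.array(float(u)),np.array(float(v)));b=world(cam,np.array(2.0),np.array(float(u)),np.array(float(v)))
    return a+(z-a[2])/(b[2]-a[2])*(b-a)
E
python3 - <<'E'
from h import *
for cam in("top","scene"):
    d=np.load(f"pics/{cam}0.npy"); im=cv2.imread(f"pics/{cam}0.png")[:,:,::-1].astype(int)
    W=world(cam,d); W[d==0]=np.nan
    brown=(im[...,0]-im[...,2]>50)&(im[...,0]-im[...,1]>35)
    x,y,z=W[...,0],W[...,1],W[...,2]
    m=(z>.14)&(z<.2)&(x>.2)&(x<.65)&(y<.1)&brown
    P=W[m]; print(cam,"handle",len(P),P.min(0),P.max(0),np.median(P,0))
    if len(P)>5:
        c=P.mean(0);u,s,vt=np.linalg.svd(P-c,full_matrices=False);t=(P-c)@vt[0]
        print("c",c,"dir",vt[0],"ends",t.min(),t.max(),"mid",c+vt[0]*(t.min()+t.max())/2)
    # hook region
    m=(z>.235)&(z<.30)&(x<.95)&(x>.4)&(y<.15)&(y>-.3)
    P=W[m]; print("hook pts",len(P)); 
    vv,uu=np.where(m); np.save(f"pics/{cam}hook.npy",np.c_[uu,vv,P])
    for b in np.arange(.4,.95,.02):
        q=P[(P[:,0]>=b)&(P[:,0]<b+.02)]
        if len(q): print(round(b,2),len(q),"y",np.round(np.percentile(q[:,1],[0,25,50,75,100]),3),"z",np.round(np.percentile(q[:,2],[0,50,100]),3))
E
```

```text
top handle 209 [ 0.35377287 -0.32144491  0.16483237] [ 0.41046309 -0.18136346  0.17528306] [ 0.38138896 -0.25292068  0.17089871]
c [ 0.38167535 -0.25274881  0.17085875] dir [-0.33871256 -0.94088824 -0.00176517] ends -0.0752324488258485 0.07390909268445295 mid [ 0.38189946 -0.25212624  0.17085991]
hook pts 3748
0.52 58 y [-0.18  -0.175 -0.172 -0.08   0.122] z [0.25  0.266 0.272]
0.54 99 y [-0.183 -0.175 -0.081  0.115  0.122] z [0.247 0.254 0.27 ]
0.56 96 y [-0.183 -0.176 -0.082  0.116  0.121] z [0.249 0.253 0.258]
0.58 106 y [-0.183 -0.175 -0.087  0.112  0.119] z [0.248 0.253 0.281]
0.6 145 y [-0.185 -0.162 -0.088  0.113  0.135] z [0.249 0.255 0.288]
0.62 162 y [-0.186 -0.164 -0.088  0.114  0.135] z [0.246 0.255 0.289]
0.64 286 y [-0.186 -0.091  0.097  0.119  0.15 ] z [0.235 0.27  0.289]
0.66 721 y [-0.3   -0.235 -0.166 -0.097  0.15 ] z [0.235 0.273 0.289]
0.68 1601 y [-0.299 -0.161 -0.057  0.042  0.15 ] z [0.235 0.276 0.289]
0.7 474 y [-0.168 -0.014  0.063  0.112  0.149] z [0.272 0.277 0.283]
scene handle 185 [ 0.35484045 -0.32674162  0.16501922] [ 0.4096975  -0.1875472   0.17610525]
[... 283 characters left out ...]
268]
0.52 94 y [-0.184 -0.18  -0.087 -0.083  0.119] z [0.248 0.261 0.273]
0.54 86 y [-0.185 -0.179 -0.085  0.113  0.121] z [0.248 0.254 0.268]
0.56 72 y [-0.187 -0.182 -0.086  0.111  0.117] z [0.248 0.254 0.26 ]
0.58 99 y [-0.188 -0.181 -0.107 -0.084  0.116] z [0.246 0.255 0.278]
0.6 137 y [-0.189 -0.168 -0.107  0.109  0.132] z [0.248 0.261 0.288]
0.62 168 y [-0.19  -0.168 -0.106  0.114  0.132] z [0.242 0.262 0.29 ]
0.64 183 y [-0.19  -0.11   0.084  0.106  0.147] z [0.236 0.272 0.289]
0.66 545 y [-0.3   -0.197 -0.132  0.104  0.15 ] z [0.241 0.277 0.289]
0.68 2050 y [-0.3   -0.239 -0.178 -0.099  0.149] z [0.235 0.275 0.289]
0.7 1546 y [-0.184 -0.06   0.014  0.085  0.15 ] z [0.235 0.262 0.283]
```

```bash
python3 - <<'E'
from h import *
for cam in("top","scene"):
    H=np.load(f"pics/{cam}hook.npy"); 
    for nm,lo,hi in(("R",-.2,-.165),("L",-.10,-.07)):
        q=H[(H[:,3]>lo)&(H[:,3]<hi)&(H[:,2]>.54)&(H[:,2]<.64)&(H[:,4]<.262)]
        k=np.polyfit(q[:,2],q[:,3],1); print(cam,nm,len(q),"y=%.4f*(x-.6)+%.4f"%(k[0],np.polyval(k,.6)),"z",q[:,4].mean(), np.polyfit(q[:,2],q[:,4],1))
        tip=H[(H[:,3]>lo)&(H[:,3]<hi)&(H[:,2]<.56)&(H[:,4]>.262)]
        print(" tip",len(tip),tip[:,2:].min(0),tip[:,2:].max(0),tip[:,2:].mean(0))
    # plate top: z~.28, y near -.13
    q=H[(H[:,3]>-.19)&(H[:,3]<-.07)&(H[:,4]>.270)&(H[:,2]>.65)]
    for yb in(-.18,-.16,-.14,-.12,-.1,-.08):
        r=q[abs(q[:,3]-yb)<.006]; print(yb,len(r),r[:,2].min(),r[:,2].max(),np.median(r[:,4]))
    # rail direction: rail top edges away
    for yb in(-.25,-.22,0,.03,.06):
        r=H[(abs(H[:,3]-yb)<.006)&(H[:,4]>.26)&(H[:,2]>.6)]; print("rail",yb,len(r),r[:,2].min() if len(r) else 0,r[:,2].max() if len(r) else 0,np.median(r[:,4]))
E
```

```text
top R 153 y=-0.0532*(x-.6)+-0.1799 z 0.25344356806434337 [-0.00073922  0.2538798 ]
 tip 13 [ 0.52019873 -0.17982682  0.26577641] [ 0.52748362 -0.17223035  0.27190604] [ 0.52353565 -0.17569755  0.26878079]
top L 155 y=-0.0491*(x-.6)+-0.0840 z 0.2532400687553237 [0.00025326 0.25309104]
 tip 13 [ 0.5252521  -0.08488249  0.26305125] [ 0.53273895 -0.07763505  0.27149522] [ 0.52883866 -0.08039025  0.26830534]
-0.18 61 0.6726667005674559 0.6993905163513209 0.2790642833387196
-0.16 81 0.6508350171803615 0.7016594922302926 0.27914261166629833
-0.14 71 0.6640459581582356 0.7023808109019037 0.2797910781439323
-0.12 73 0.6648892478827855 0.7044590176512284 0.2791371293888659
-0.1 80 0.6502731668951603 0.7043301249278046 0.28000038109104575
-0.08 59 0.6781698228618336 0.7065395129521865 0.2789953315087112
rail -0.25 49 0.6730969731099791 0.693324377811493 0.27556271020554163
rail -0.22 54 0.6743913278151629 0.695933554078638 0.27520972511797803
rail 0 54 0.6859410661161002 0.7076680141241047 0.2748504790204842
rail 0.03 54 0.6877762022887861 0.7102775090473905 0.27550730250578565
rail 0.06 50 0.6
[... 510 characters left out ...]
8 0.2793853072190136
-0.16 85 0.661169613711683 0.7006786665614176 0.27989550246956924
-0.14 80 0.6592286156534781 0.7028485718689695 0.27970922304794776
-0.12 71 0.6641278836949444 0.7033975722775541 0.2793289058306383
-0.1 66 0.6556129479853051 0.7051527018823582 0.27898225900073426
-0.08 46 0.6767241899268907 0.7051203514328841 0.27914749166751784
rail -0.25 79 0.6728224840310589 0.6966333555596771 0.2753554452127571
rail -0.22 73 0.6726326736432042 0.6982235749601341 0.2753796796553098
rail 0 60 0.6856318478946021 0.7090729583078287 0.27498133961693316
rail 0.03 51 0.6875524379562886 0.7096462405077639 0.275506499952742
rail 0.06 53 0.688585801551317 0.7108672098676945 0.2754305981263232
```

```bash
python3 - <<'E'
from h import *
im=cv2.imread("pics/top0.png"); 
a=im[100:210,295:375]; cv2.imwrite("pics/hk_t.png",cv2.resize(a,None,fx=5.4,fy=5.4,interpolation=2))
im=cv2.imread("pics/scene0.png"); 
a=im[150:260,260:370]; cv2.imwrite("pics/hk_s.png",cv2.resize(a,None,fx=5.4,fy=5.4,interpolation=2))
E
```

```text
(no output)
```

View pics/hk_t.png

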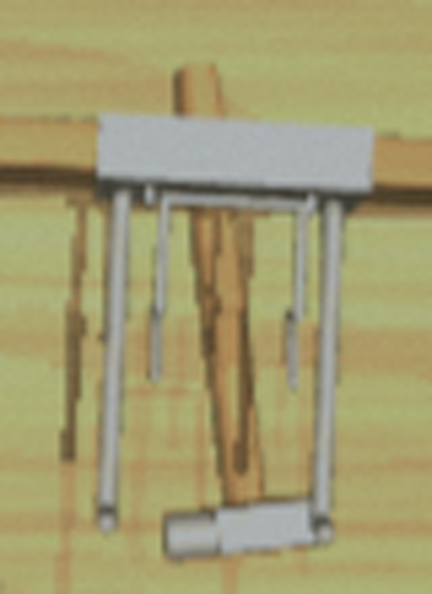

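View pics/hk_s.png

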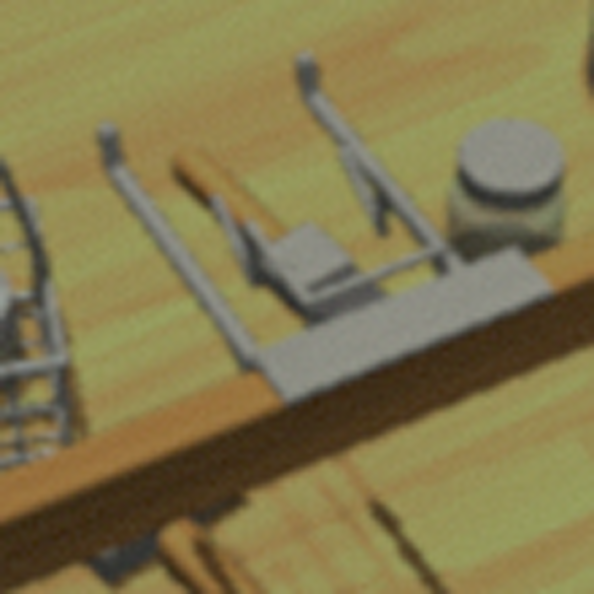

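```bash
cat >> h.py <<'E'
def plan(pos,yaw,goal,gyaw,n,polar=False):
    """rows from pos,yaw(deg of tool x) to goal; tool down: y axis=yaw-90, z down"""
    pos=np.array(pos,float);goal=np.array(goal,float);out=[]
    for i in range(n):
        f=(i+1)/n
        if polar:
            a0,a1=np.arctan2(pos0[1],pos0[0]) if 0 else 0,0
        out.append(f)
    return out
def st(): 
    s=env.state(); R=np.array(s["tool_rot"]); 
    return np.array(s["eef_pos"]),np.degrees(np.arctan2(R[1,0],R[0,0])),s
E
python3 - <<'E'
from h import *
p,y,s=st(); print(p,y,s["clock"])
a0,r0=np.arctan2(p[1],p[0]),np.hypot(p[0],p[1])
g=np.array([.383,-.255]);a1,r1=np.arctan2(g[1],g[0]),np.hypot(*g)
n=30;cur=p.copy();yw=y
for i in range(n):
    f=(i+1)/n; a=a0+(a1-a0)*f; r=r0+(r1-r0)*min(1,1.5*f); z=min(.50,.404+.02*(i+1)) 
    nx=np.array([r*np.cos(a),r*np.sin(a),z]); d=nx-cur; t=np.radians(yw)
    R=np.array([[np.cos(t),np.sin(t),0],[np.sin(t),-np.cos(t),0],[0,0,-1]])
    print(i,np.round(R.T@d,4)); cur=nx; yw+=(70.1-y)/n
E
```

```text
[0.23274042 0.68661014 0.40471074] 161.27520534985703 1.1
0 [-0.0434 -0.0146 -0.0193]
1 [-0.0425 -0.0149 -0.02  ]
2 [-0.0416 -0.0152 -0.02  ]
3 [-0.0406 -0.0155 -0.02  ]
4 [-0.0397 -0.0157 -0.016 ]
5 [-0.0388 -0.016   0.    ]
6 [-0.0378 -0.0163  0.    ]
7 [-0.0369 -0.0165  0.    ]
8 [-0.036  -0.0167  0.    ]
9 [-0.035  -0.0169  0.    ]
10 [-0.0341 -0.0171  0.    ]
11 [-0.0331 -0.0173  0.    ]
12 [-0.0322 -0.0174  0.    ]
13 [-0.0313 -0.0176  0.    ]
14 [-0.0303 -0.0177  0.    ]
15 [-0.0294 -0.0178  0.    ]
16 [-0.0284 -0.018   0.    ]
17 [-0.0275 -0.018   0.    ]
18 [-0.0266 -0.0181  0.    ]
19 [-0.0256 -0.0182  0.    ]
20 [-0.0276 -0.0053  0.    ]
21 [-0.0275 -0.0055  0.    ]
22 [-0.0275 -0.0058  0.    ]
23 [-0.0274 -0.006   0.    ]
24 [-0.0274 -0.0062  0.    ]
25 [-0.0273 -0.0064  0.    ]
26 [-0.0273 -0.0066  0.    ]
27 [-0.0272 -0.0069  0.    ]
28 [-0.0272 -0.0071  0.    ]
29 [-0.0271 -0.0073  0.    ]
```

Candidates: the wire basket is at top (371,247), scene (233,215), with the grey tape and tin in it. The other wire basket, at top (600,330), is off the bench. The blue roll at top (432,257) is a look-alike and not the one meant. The empty hook is at top (338,160), and the taken one with the float is at (218,150). The crops confirm the basket at (371,247) and the hook at (338,160).

Emit:
{"op": "servo_tool", "data": {"targets": [[[-0.03,-0.01,-0.022],2.4],[[-0.03,-0.01,-0.022],2.4],[[-0.03,-0.01,-0.022],2.4],[[-0.03,-0.01,-0.022],2.4],[[-0.036,-0.014,-0.01],3]], "grip": 0, "squeeze": 40}}

```text
clock: 1.52
eef_pos: [0.354, 0.5749, 0.5056]
tool_rot: [[-0.854, 0.52, 0.001], [0.52, 0.854, 0.004], [0.001, 0.004, -1.0]]
wrist_force: [1.0, 1.4, -0.0]
finger_gap: 0.0934
```

Emit:
{"op": "servo_tool", "data": {"targets": [[[-0.037,-0.016,0],3],[[-0.037,-0.016,0],3],[[-0.037,-0.016,0],3],[[-0.036,-0.016,0],3],[[-0.036,-0.016,0],3]]}}

```text
clock: 1.93
eef_pos: [0.4512, 0.3989, 0.5029]
tool_rot: [[-0.688, 0.725, 0.001], [0.725, 0.688, 0.0], [-0.0, 0.001, -1.0]]
wrist_force: [0.5, 0.3, -0.8]
finger_gap: 0.0927
```

Emit:
{"op": "servo_tool", "data": {"targets": [[[-0.035,-0.016,0],3],[[-0.035,-0.017,0],3],[[-0.034,-0.017,0],3],[[-0.033,-0.017,0],3],[[-0.032,-0.017,0],3]]}}

```text
clock: 2.35
eef_pos: [0.4876, 0.2144, 0.503]
tool_rot: [[-0.477, 0.879, 0.001], [0.879, 0.477, 0.0], [-0.0, 0.001, -1.0]]
wrist_force: [1.2, 0.4, -0.2]
finger_gap: 0.093
```

Emit:
{"op": "servo_tool", "data": {"targets": [[[-0.032,-0.017,0],3],[[-0.031,-0.017,0],3],[[-0.03,-0.017,0],3],[[-0.03,-0.017,0],3],[[-0.03,-0.017,0],3]]}}

```text
clock: 2.77
eef_pos: [0.4678, 0.0414, 0.503]
tool_rot: [[-0.234, 0.972, 0.001], [0.972, 0.234, 0.0], [0.0, 0.001, -1.0]]
wrist_force: [0.5, 0.3, 0.5]
finger_gap: 0.0931
```

Emit:
{"op": "servo_tool", "data": {"targets": [[[-0.03,-0.012,0],3.4],[[-0.03,-0.012,0],3.4],[[-0.03,-0.01,0],3.4],[[-0.03,-0.009,0],3.4],[[-0.03,-0.008,0],3.4]]}}

```text
clock: 3.18
eef_pos: [0.435, -0.1135, 0.5031]
tool_rot: [[0.061, 0.998, 0.001], [0.998, -0.061, 0.0], [0.0, 0.001, -1.0]]
wrist_force: [0.6, 0.0, -0.0]
finger_gap: 0.093
```

Emit:
{"op": "servo_tool", "data": {"targets": [[[-0.03,-0.006,0.01],3.4],[[-0.03,-0.005,0.02],3.4],[[-0.03,-0.005,0.025],3.4],[[-0.03,-0.005,0.02],3.4],[[-0.025,-0.005,0.01],2.8]]}}

```text
clock: 3.6
eef_pos: [0.3844, -0.2513, 0.4161]
tool_rot: [[0.341, 0.94, -0.001], [0.94, -0.341, -0.0], [-0.001, -0.001, -1.0]]
wrist_force: [0.1, -0.2, 0.6]
finger_gap: 0.0928
```

```bash
cat >> h.py <<'E'
def delta(goal,gyaw):
    p,y,s=st(); t=np.radians(y)
    R=np.array([[np.cos(t),np.sin(t),0],[np.sin(t),-np.cos(t),0],[0,0,-1]])
    print("t",round(s["clock"],2),"pos",np.round(p,4),"yaw",round(y,2),"F",np.round(s["wrist_force"],1),"gap",round(s["finger_gap"],4),"tool shift",np.round(R.T@(np.array(goal)-p),4),"turn",round(y-gyaw,2))
E
python3 -c "
from h import *
delta([.3828,-.2548,.332],70.1)"
```

```text
t 3.6 pos [ 0.3844 -0.2513  0.4161] yaw 70.08 F [ 0.1 -0.2  0.6] gap 0.0928 tool shift [-0.0038 -0.0003  0.0841] turn -0.02
```

Emit:
{"op": "servo_tool", "data": {"targets": [[[-0.002,0,0.02],0],[[-0.002,0,0.02],0],[[0,0,0.018],0],[[0,0,0.016],0],[[0,0,0.01],0]]}}

```text
clock: 4.02
eef_pos: [0.3839, -0.2537, 0.3325]
tool_rot: [[0.338, 0.941, -0.001], [0.941, -0.338, 0.0], [-0.0, -0.001, -1.0]]
wrist_force: [0.3, -0.7, -0.0]
finger_gap: 0.0932
```

```bash
python3 - <<'E'
from h import *
delta([.3828,-.2548,.332],70.1)
ims=[]
for c,(u,v) in(("scene",(235,190)),("top",(370,240))):
    im,d=env.read_camera(c); ims.append(cv2.resize(im[v-70:v+70,u-70:u+70,::-1],(390,390),interpolation=2))
cv2.imwrite("pics/g1.png",np.hstack(ims))
E
```

```text
t 4.02 pos [ 0.3839 -0.2537  0.3325] yaw 70.26 F [ 0.3 -0.7 -0. ] gap 0.0932 tool shift [-0.0014 -0.0006  0.0005] turn 0.16
```

View pics/g1.png

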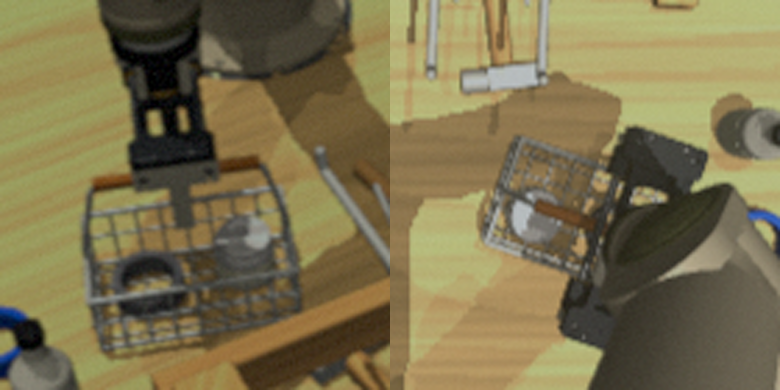

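The fingers straddle the bar: in the left crop the finger is at column 183 and the bar spans 92–262. I'm closing the gripper.

Emit:
{"op": "servo_tool", "data": {"targets": [[[-0.001,0,0],0],[[0,0,0],0],[[0,0,0],0],[[0,0,0],0],[[0,0,0],0]], "grip": 1, "squeeze": 45}}

```text
clock: 4.53
eef_pos: [0.3838, -0.2546, 0.3342]
tool_rot: [[0.337, 0.941, 0.001], [0.941, -0.337, -0.0], [0.0, 0.001, -1.0]]
wrist_force: [0.5, -0.3, 0.1]
finger_gap: 0.0644
```

Emit:
{"op": "servo_tool", "data": {"targets": [[[0,0,0],0],[[0,0,0],0],[[0,0,0],0],[[0,0,-0.002],0],[[0,0,-0.003],0]]}}

```text
clock: 4.95
eef_pos: [0.3836, -0.2546, 0.3387]
tool_rot: [[0.338, 0.941, -0.0], [0.941, -0.338, 0.0], [0.0, -0.001, -1.0]]
wrist_force: [-0.3, 0.2, 0.4]
finger_gap: 0.0311
```

Emit:
{"op": "servo_tool", "data": {"targets": [[[0,0,-0.004],0],[[0,0,-0.006],0],[[0,0,-0.008],0],[[0,0,-0.008],0],[[0,0,-0.006],0]]}}

```text
clock: 5.37
eef_pos: [0.3838, -0.2548, 0.372]
tool_rot: [[0.338, 0.941, 0.001], [0.941, -0.338, -0.001], [-0.0, 0.001, -1.0]]
wrist_force: [1.1, -0.2, -0.4]
finger_gap: 0.0009
```

Emit:
{"op": "servo_tool", "data": {"targets": [[[0,0,0],0],[[0,0,0],0],[[0,0,0],0]]}}

```text
clock: 5.62
eef_pos: [0.3837, -0.2545, 0.3708]
tool_rot: [[0.337, 0.941, 0.0], [0.941, -0.337, -0.0], [0.0, 0.0, -1.0]]
wrist_force: [-0.0, 0.3, 0.5]
finger_gap: 0.0007
```

```bash
python3 - <<'E'
from h import *
delta([.3828,-.2548,.332],70.1)
ims=[]
for c,(u,v) in(("scene",(235,180)),("top",(370,240))):
    im,d=env.read_camera(c); ims.append(cv2.resize(im[v-70:v+70,u-70:u+70,::-1],(390,390),interpolation=2))
cv2.imwrite("pics/g2.png",np.hstack(ims))
E
```

```text
t 5.62 pos [ 0.3837 -0.2545  0.3708] yaw 70.29 F [-0.   0.3  0.5] gap 0.0007 tool shift [-0.0006 -0.0008  0.0388] turn 0.19
```

View pics/g2.png

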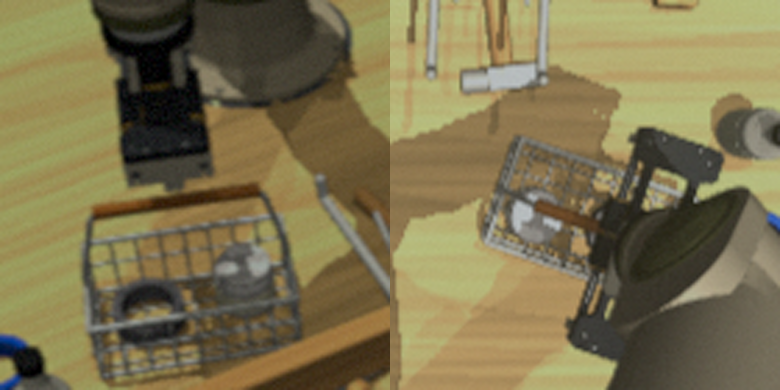

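The fingers close at about 80 mm/s, so I lifted before they reached the bar. The basket is untouched at its old place. I'm opening again and retrying with a longer wait.

Emit:
{"op": "servo_tool", "data": {"targets": [[[0,0,0],0],[[0,0,0],0],[[0,0,0],0],[[0,0,0],0],[[0,0,0],0]], "grip": 0.4}}

```text
clock: 6.13
eef_pos: [0.3836, -0.2546, 0.3707]
tool_rot: [[0.338, 0.941, -0.0], [0.941, -0.338, 0.0], [-0.0, -0.0, -1.0]]
wrist_force: [-0.3, 0.3, -0.0]
finger_gap: 0.0296
```

Emit:
{"op": "servo_tool", "data": {"targets": [[[0,0,0],0],[[0,0,0],0],[[0,0,0],0],[[0,0,0],0]]}}

```text
clock: 6.47
eef_pos: [0.3837, -0.2546, 0.3707]
tool_rot: [[0.337, 0.941, 0.0], [0.941, -0.337, 0.0], [0.0, 0.0, -1.0]]
wrist_force: [-0.1, -0.0, -0.1]
finger_gap: 0.0543
```

Emit:
{"op": "servo_tool", "data": {"targets": [[[0,0,0.01],0],[[0,0,0.01],0],[[0,0,0.01],0],[[0,0,0.008],0],[[0,0,0],0]]}}

```text
clock: 6.88
eef_pos: [0.3833, -0.2544, 0.3309]
tool_rot: [[0.338, 0.941, -0.003], [0.941, -0.338, 0.001], [0.0, -0.003, -1.0]]
wrist_force: [-0.0, 0.5, 0.1]
finger_gap: 0.0561
```

Emit:
{"op": "servo_tool", "data": {"targets": [[[0,0,0],0],[[0,0,0],0],[[0,0,0],0],[[0,0,0],0],[[0,0,0],0]], "grip": 1}}

```text
clock: 7.3
eef_pos: [0.3837, -0.2546, 0.333]
tool_rot: [[0.337, 0.941, 0.001], [0.941, -0.337, -0.0], [0.0, 0.001, -1.0]]
wrist_force: [-0.6, 0.1, 0.3]
finger_gap: 0.0271
```

Emit:
{"op": "servo_tool", "data": {"targets": [[[0,0,0],0],[[0,0,0],0],[[0,0,0],0],[[0,0,0],0]]}}

```text
clock: 7.63
eef_pos: [0.3831, -0.2544, 0.3327]
tool_rot: [[0.338, 0.941, -0.001], [0.941, -0.338, 0.001], [0.001, -0.001, -1.0]]
wrist_force: [-4.2, 1.3, 3.8]
finger_gap: 0.013
```

Emit:
{"op": "servo_tool", "data": {"targets": [[[0,0,-0.002],0],[[0,0,-0.004],0],[[0,0,-0.006],0],[[0,0,-0.01],0],[[0,0,-0.012],0]]}}

```text
clock: 8.05
eef_pos: [0.3836, -0.2546, 0.367]
tool_rot: [[0.338, 0.941, -0.001], [0.941, -0.338, 0.0], [-0.0, -0.001, -1.0]]
wrist_force: [0.6, 0.5, -6.6]
finger_gap: 0.0129
```

Emit:
{"op": "servo_tool", "data": {"targets": [[[0,0,-0.012],0],[[0,0,-0.01],0],[[0,0,-0.006],0],[[0,0,-0.003],0],[[0,0,0],0]]}}

```text
clock: 8.47
eef_pos: [0.3837, -0.2545, 0.3983]
tool_rot: [[0.337, 0.941, 0.001], [0.941, -0.337, -0.0], [0.0, 0.001, -1.0]]
wrist_force: [0.2, -0.2, -6.8]
finger_gap: 0.0129
```

```bash
python3 - <<'E'
from h import *
delta([.3828,-.2548,.332],70.1)
ims=[]
for c,(u,v) in(("scene",(235,165)),("top",(370,240))):
    im,d=env.read_camera(c); ims.append(cv2.resize(im[v-70:v+70,u-70:u+70,::-1],(390,390),interpolation=2))
cv2.imwrite("pics/g3.png",np.hstack(ims))
delta([.3828,-.2548,.332],70.1)
E
```

```text
t 8.47 pos [ 0.3837 -0.2545  0.3983] yaw 70.3 F [ 0.2 -0.2 -6.8] gap 0.0129 tool shift [-0.0006 -0.0008  0.0663] turn 0.2
t 8.57 pos [ 0.3836 -0.2544  0.3975] yaw 70.29 F [-0.5 -0.5 -7. ] gap 0.0125 tool shift [-0.0006 -0.0006  0.0655] turn 0.19
```

View pics/g3.png

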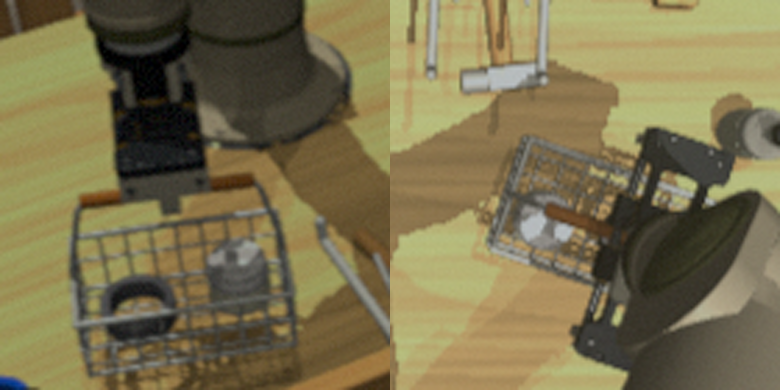

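Emit:
{"op": "servo_tool", "data": {"targets": [[[0,0,-0.005],0],[[0,0,-0.01],0],[[0.003,0,-0.014],0],[[0.006,0.002,-0.014],-0.6],[[0.009,0.004,-0.012],-1.2]]}}

```text
clock: 8.98
eef_pos: [0.3947, -0.2402, 0.454]
tool_rot: [[0.309, 0.951, -0.0], [0.951, -0.309, -0.0], [-0.001, -0.0, -1.0]]
wrist_force: [0.1, -0.6, -7.5]
finger_gap: 0.0126
```

Emit:
{"op": "servo_tool", "data": {"targets": [[[0.012,0.006,-0.008],-1.5],[[0.014,0.007,-0.005],-1.6],[[0.014,0.007,-0.002],-1.6],[[0.014,0.007,0],-1.6],[[0.014,0.007,0],-1.6]]}}

```text
clock: 9.4
eef_pos: [0.4464, -0.1811, 0.4675]
tool_rot: [[0.171, 0.985, -0.0], [0.985, -0.171, 0.0], [0.0, -0.0, -1.0]]
wrist_force: [-0.1, -1.1, -7.3]
finger_gap: 0.0126
```

Emit:
{"op": "servo_tool", "data": {"targets": [[[0.014,0.007,0],-1.6],[[0.013,0.007,0],-1.6],[[0.012,0.006,0],-1.6],[[0.009,0.005,0],-1.3],[[0.005,0.003,0],-0.6]]}}

```text
clock: 9.82
eef_pos: [0.481, -0.1321, 0.4674]
tool_rot: [[0.054, 0.999, -0.0], [0.999, -0.054, 0.0], [0.0, -0.0, -1.0]]
wrist_force: [-0.0, -0.2, -6.7]
finger_gap: 0.0124
```

```bash
python3 - <<'E'
from h import *
delta([.479,-.127,.468],87)
ims=[]
for c,(u,v) in(("scene",(285,155)),("top",(345,190))):
    im,d=env.read_camera(c); ims.append(cv2.resize(im[v-80:v+80,u-80:u+80,::-1],(395,395),interpolation=2))
cv2.imwrite("pics/g4.png",np.hstack(ims))
E
```

```text
t 9.82 pos [ 0.481  -0.1321  0.4674] yaw 86.88 F [-0.  -0.2 -6.7] gap 0.0124 tool shift [ 0.005  -0.0023 -0.0006] turn -0.12
```

View pics/g4.png

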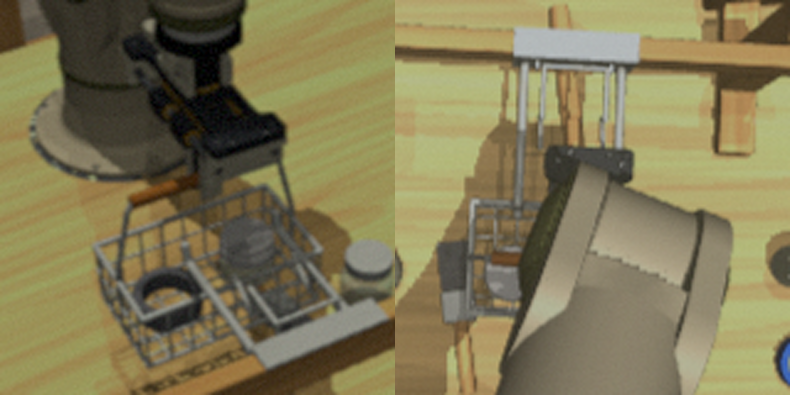

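Emit:
{"op": "servo_tool", "data": {"targets": [[[0.003,0,0],0],[[0.002,0.003,0],-0.1],[[0,0.006,0],0],[[0,0.009,0],0],[[0,0.01,0],0]]}}

```text
clock: 10.33
eef_pos: [0.5091, -0.1305, 0.4679]
tool_rot: [[0.057, 0.998, 0.001], [0.998, -0.057, 0.0], [0.0, 0.001, -1.0]]
wrist_force: [-0.3, -0.0, -6.9]
finger_gap: 0.0128
```

Emit:
{"op": "servo_tool", "data": {"targets": [[[0,0.011,0],0],[[0,0.011,0],0],[[0,0.01,0],0],[[0,0.009,0],0],[[0,0.006,0],0]]}}

```text
clock: 10.75
eef_pos: [0.5568, -0.1329, 0.4675]
tool_rot: [[0.056, 0.998, 0.0], [0.998, -0.056, -0.0], [-0.0, 0.0, -1.0]]
wrist_force: [-0.5, -0.5, -6.4]
finger_gap: 0.0126
```

Emit:
{"op": "servo_tool", "data": {"targets": [[[0,0.003,0],0],[[0,0.001,0],0],[[0,0,0],0]]}}

```text
clock: 11.0
eef_pos: [0.5592, -0.1331, 0.4676]
tool_rot: [[0.056, 0.998, -0.0], [0.998, -0.056, 0.0], [-0.0, -0.0, -1.0]]
wrist_force: [-0.4, 0.0, -6.9]
finger_gap: 0.0126
```

```bash
python3 - <<'E'
from h import *
delta([.5607,-.1315,.430],87)
ims=[]
for c,(u,v) in(("scene",(300,170)),("top",(340,170))):
    im,d=env.read_camera(c); ims.append(cv2.resize(im[v-80:v+80,u-80:u+80,::-1],(395,395),interpolation=2))
    W=world(c,d); W[d==0]=np.nan; im=im.astype(int)
    x,y,z=W[...,0],W[...,1],W[...,2]
    brown=(im[...,0]-im[...,2]>40)&(im[...,0]-im[...,1]>25)
    m=brown&(z>.27)&(z<.33)&(x>.5)&(x<.62)&(abs(y+.13)<.11)
    P=W[m]; print(c,len(P))
    for q in(P[P[:,1]>-.13],P[P[:,1]<-.13]):
        if len(q): print(q.mean(0),q.min(0),q.max(0))
cv2.imwrite("pics/g5.png",np.hstack(ims))
E
```

```text
t 11.0 pos [ 0.5592 -0.1331  0.4676] yaw 86.77 F [-0.4  0.  -6.9] gap 0.0126 tool shift [0.0017 0.0014 0.0376] turn -0.23
scene 109
[ 0.55956654 -0.18681855  0.30561962] [ 0.54947256 -0.21094914  0.28529549] [ 0.61656957 -0.14706341  0.31126624]
top 39
[ 0.56294075 -0.06831753  0.30604656] [ 0.55798948 -0.07932645  0.30087389] [ 0.56719852 -0.05890653  0.30993298]
```

View pics/g5.png

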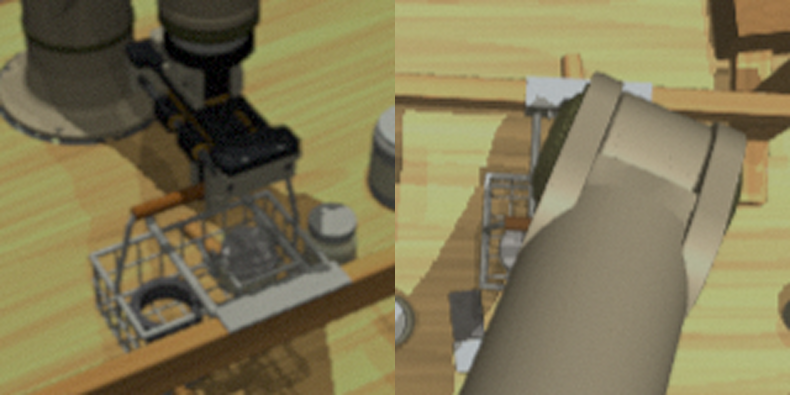

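Emit:
{"op": "servo_tool", "data": {"targets": [[[0.001,0.001,0.003],-0.2],[[0.001,0,0.006],0],[[0,0,0.008],0],[[0,0,0.008],0],[[0,0,0.006],0]]}}

```text
clock: 11.52
eef_pos: [0.5601, -0.1309, 0.4354]
tool_rot: [[0.053, 0.999, -0.001], [0.999, -0.053, 0.0], [0.0, -0.001, -1.0]]
wrist_force: [0.3, 0.1, -6.7]
finger_gap: 0.0129
```

Emit:
{"op": "servo_tool", "data": {"targets": [[[0,0,0.002],0],[[0,0,0.001],0],[[0,0,0.001],0],[[0,0,0],0]]}}

```text
clock: 11.85
eef_pos: [0.5604, -0.1312, 0.4327]
tool_rot: [[0.053, 0.999, 0.0], [0.999, -0.053, -0.0], [-0.0, 0.0, -1.0]]
wrist_force: [0.6, -0.9, -6.6]
finger_gap: 0.0126
```

Emit:
{"op": "servo_tool", "data": {"targets": [[[0,0,0.001],0],[[0,0,0.001],0],[[0,0,0],0]]}}

```text
clock: 12.1
eef_pos: [0.5604, -0.1311, 0.4307]
tool_rot: [[0.053, 0.999, 0.0], [0.999, -0.053, 0.0], [0.0, 0.0, -1.0]]
wrist_force: [0.4, 0.7, -6.7]
finger_gap: 0.0127
```

Emit:
{"op": "servo_tool", "data": {"targets": [[[0,0,0.001],0],[[0,0,0],0]]}}

```text
clock: 12.27
eef_pos: [0.5603, -0.1311, 0.4297]
tool_rot: [[0.053, 0.999, 0.0], [0.999, -0.053, 0.0], [0.0, 0.0, -1.0]]
wrist_force: [-0.0, -0.1, -6.5]
finger_gap: 0.0128
```

Emit:
{"op": "servo_tool", "data": {"targets": [[[0,0,0.001],0],[[0,0,0],0]]}}

```text
clock: 12.43
eef_pos: [0.5604, -0.1312, 0.4287]
tool_rot: [[0.053, 0.999, 0.0], [0.999, -0.053, -0.0], [-0.0, 0.0, -1.0]]
wrist_force: [-0.2, -0.7, -7.0]
finger_gap: 0.0127
```

Emit:
{"op": "servo_tool", "data": {"targets": [[[0,0,0.001],0],[[0,0,0],0]]}}

```text
clock: 12.6
eef_pos: [0.5604, -0.1313, 0.4284]
tool_rot: [[0.053, 0.999, 0.001], [0.999, -0.053, 0.0], [0.0, 0.001, -1.0]]
wrist_force: [-1.8, 0.8, 3.4]
finger_gap: 0.0124
```

```bash
python3 - <<'E'
from h import *
O=np.array([.6785,-.1377,.249]); X=np.array([.9986,-.053,0]);Y=np.array([.053,.9986,0])
for c in("top","scene"):
    H=np.load(f"pics/{c}hook.npy"); q=H[:,2:]-O; h=np.c_[q@X,q@Y,q[:,2]]
    m=(h[:,0]<.0)&(h[:,0]>-.05)&(abs(h[:,1])<.022)
    h=h[m]; o=h[np.argsort(h[:,0])]; print(c,len(o)); print(np.round(o[::max(1,len(o)//25)],3).tolist())
E
```

```text
top 107
[[-0.015, 0.01, 0.037], [-0.014, -0.004, 0.04], [-0.014, 0.005, 0.036], [-0.013, -0.009, 0.037], [-0.013, 0.022, 0.037], [-0.012, 0.017, 0.036], [-0.012, 0.008, 0.037], [-0.012, -0.002, 0.037], [-0.011, -0.013, 0.036], [-0.005, 0.021, 0.014], [-0.004, 0.018, 0.007], [-0.004, 0.016, 0.017], [-0.003, 0.004, 0.02], [-0.003, -0.003, 0.021], [-0.003, 0.008, 0.029], [-0.003, 0.01, 0.006], [-0.003, 0.001, 0.008], [-0.003, -0.001, 0.008], [-0.003, -0.019, 0.024], [-0.003, 0.021, 0.013], [-0.003, 0.003, 0.028], [-0.002, 0.017, 0.023], [-0.002, -0.014, 0.03], [-0.002, -0.016, 0.028], [-0.001, 0.008, 0.03], [-0.001, 0.01, 0.027], [-0.0, -0.013, 0.031]]
scene 74
[[-0.019, -0.009, 0.033], [-0.016, 0.001, 0.037], [-0.015, 0.016, 0.036], [-0.015, -0.007, 0.036], [-0.014, -0.009, 0.037], [-0.014, -0.009, 0.034], [-0.014, 0.02, 0.039], [-0.014, 0.01, 0.037], [-0.014, 0.012, 0.036], [-0.013, -0.013, 0.037], [-0.013, -0.0, 0.037], [-0.013, -0.003, 0.036], [-0.013, -0.017, 0.034], [-0.012, 0.019, 0.037], [-0.012, 0.002, 0.04], [-0.012, -0.02, 0.036], [-0.011, 0.008, 0.038], [-0.011, -0.007, 0.039], [-0.011, -0.016, 0.038], [-0.01, 0.01, 0.037], [-0.006, 0.015, 0.03], [-0.005, -0.014, 0.03], [-0.005, -0.007, 0.03], [-0.004, 0.01, 0.031], [-0.003, 0.012, 0.031], [-0.003, -0.006, 0.031], [-0.003, -0.003, 0.032], [-0.003, 0.004, 0.032], [-0.002, -0.004, 0.03], [-0.002, 0.021, 0.03], [-0.002, -0.014, 0.029], [-0.002, 0.016, 0.03], [-0.002, 0.001, 0.032], [-0.001, 0.005, 0.03], [-0.001, -0.012, 0.032], [-0.001, 0.003, 0.032], [-0.0, -0.01, 0.029]]
```

Emit:
{"op": "servo_tool", "data": {"targets": [[[0,0.002,-0.0003],0],[[0,0.003,0],0],[[0,0.004,0],0],[[0,0.004,0],0]]}}

```text
clock: 12.93
eef_pos: [0.5726, -0.1321, 0.4284]
tool_rot: [[0.053, 0.999, -0.002], [0.999, -0.053, 0.001], [0.0, -0.002, -1.0]]
wrist_force: [-7.4, 1.0, 4.9]
finger_gap: 0.0127
```

Emit:
{"op": "servo_tool", "data": {"targets": [[[0,0.004,0],0],[[0,0.004,0],0],[[0,0.004,0],0],[[0,0.004,0],0]]}}

```text
clock: 13.27
eef_pos: [0.5887, -0.133, 0.4283]
tool_rot: [[0.053, 0.999, -0.002], [0.999, -0.053, 0.0], [0.0, -0.002, -1.0]]
wrist_force: [-8.2, 0.9, 4.4]
finger_gap: 0.0127
```

Emit:
{"op": "servo_tool", "data": {"targets": [[[0,0.003,0],0],[[0,0.003,0],0],[[0,0.003,0],0]]}}

```text
clock: 13.52
eef_pos: [0.5972, -0.1336, 0.4283]
tool_rot: [[0.053, 0.999, -0.003], [0.999, -0.053, 0.001], [0.001, -0.003, -1.0]]
wrist_force: [-10.1, 0.4, 5.9]
finger_gap: 0.0126
```

Emit:
{"op": "servo_tool", "data": {"targets": [[[0,0.003,0],0],[[0,0.003,0],0],[[0,0.003,0],0]]}}

```text
clock: 13.77
eef_pos: [0.6059, -0.1342, 0.4283]
tool_rot: [[0.054, 0.999, -0.004], [0.999, -0.054, 0.001], [0.001, -0.004, -1.0]]
wrist_force: [-11.3, -0.2, 8.3]
finger_gap: 0.0128
```

```bash
cat >> h.py <<'E'
O=np.array([.6785,-.1377,.249]); HX=np.array([.9986,-.053,0]);HY=np.array([.053,.9986,0])
def hk():
    p,y,s=st(); q=p-O; print("t",round(s["clock"],2),"hook xyz",np.round([q@HX,q@HY,q[2]-.168],4),"yaw",round(y,2),"F",np.round(s["wrist_force"],1),"gap",round(s["finger_gap"],4))
def pic(n,a=(300,170),b=(340,150),r=80):
    ims=[]
    for c,(u,v) in(("scene",a),("top",b)):
        im,d=env.read_camera(c); ims.append(cv2.resize(im[v-r:v+r,u-r:u+r,::-1],(395,395),interpolation=2)); np.save(f"pics/{n}_{c}.npy",d); cv2.imwrite(f"pics/{n}_{c}.png",im[:,:,::-1])
    cv2.imwrite(f"pics/{n}.png",np.hstack(ims))
E
python3 -c "
from h import *
hk(); pic('g6',r=60)"
```

```text
t 13.77 hook xyz [-0.0727 -0.0003  0.0113] yaw 86.93 F [-11.3  -0.2   8.3] gap 0.0128
```

View pics/g6.png

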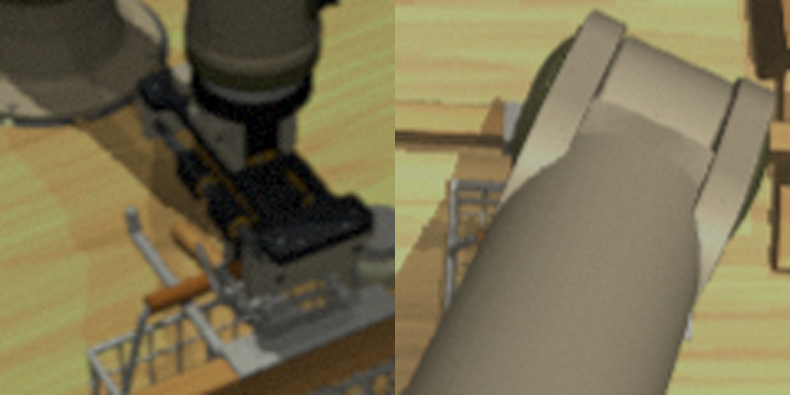

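Emit:
{"op": "servo_tool", "data": {"targets": [[[0,0.003,0],0],[[0,0.003,0],0],[[0,0.003,0],0]]}}

```text
clock: 14.12
eef_pos: [0.6145, -0.1346, 0.4282]
tool_rot: [[0.054, 0.999, -0.005], [0.999, -0.054, 0.001], [0.001, -0.005, -1.0]]
wrist_force: [-13.4, 1.0, 9.3]
finger_gap: 0.0127
```

Emit:
{"op": "servo_tool", "data": {"targets": [[[0,0.003,0],0],[[0,0.003,0],0],[[0,0.003,0],0]]}}

```text
clock: 14.37
eef_pos: [0.6238, -0.1351, 0.4283]
tool_rot: [[0.054, 0.999, -0.004], [0.999, -0.054, 0.001], [0.001, -0.004, -1.0]]
wrist_force: [-10.3, -0.1, 6.6]
finger_gap: 0.0127
```

Emit:
{"op": "servo_tool", "data": {"targets": [[[0,0.002,0],0],[[0,0.002,0],0],[[0,0.002,0],0]]}}

```text
clock: 14.62
eef_pos: [0.6306, -0.1353, 0.4283]
tool_rot: [[0.053, 0.999, -0.002], [0.999, -0.053, 0.0], [0.0, -0.002, -1.0]]
wrist_force: [-6.6, 0.3, 3.9]
finger_gap: 0.0128
```

```bash
python3 -c "
from h import *
hk(); pic('g7',r=60)"
```

```text
t 14.62 hook xyz [-0.048  -0.0002  0.0113] yaw 86.95 F [-6.6  0.3  3.9] gap 0.0128
```

View pics/g7.png

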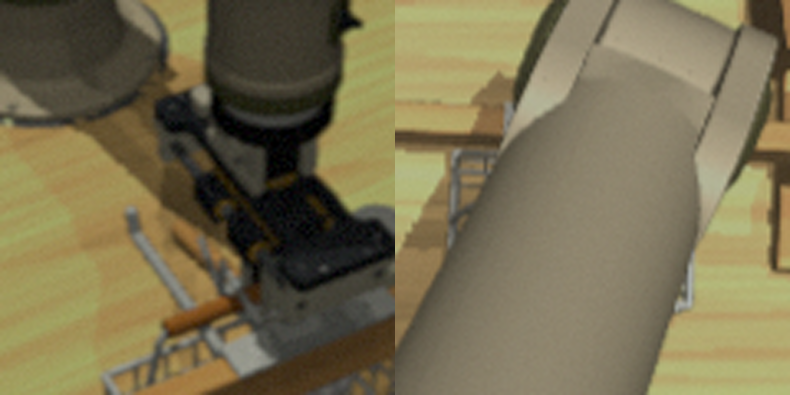

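Emit:
{"op": "servo_tool", "data": {"targets": [[[0,0.0015,0],0],[[0,0.0015,0],0]]}}

```text
clock: 14.88
eef_pos: [0.6336, -0.1354, 0.4284]
tool_rot: [[0.053, 0.999, -0.002], [0.999, -0.053, 0.0], [0.0, -0.002, -1.0]]
wrist_force: [-6.6, -0.2, 6.7]
finger_gap: 0.0128
```

Emit:
{"op": "servo_tool", "data": {"targets": [[[0,0.0015,0],0],[[0,0.0015,0],0],[[0,0,0],0]]}}

```text
clock: 15.13
eef_pos: [0.6371, -0.1355, 0.4284]
tool_rot: [[0.053, 0.999, -0.0], [0.999, -0.053, -0.0], [-0.0, -0.0, -1.0]]
wrist_force: [-4.7, 0.1, 3.7]
finger_gap: 0.0129
```

```bash
python3 -c "
from h import *
hk(); pic('g8',a=(325,185),r=45)
print(env.landmark_of('scene','keeper_nose'),proj('scene',np.array([O+HX*-.056+[0,0,.005], O+HX*-.056+HY*-.03+[0,0,.005],O+HX*-.056+HY*.03+[0,0,.005],O+HX*-.089+HY*-.03+[0,0,.024]])))"
```

```text
t 15.13 hook xyz [-0.0414  0.      0.0114] yaw 86.96 F [-4.7  0.1  3.7] gap 0.0129
[{'xy': [317.5, 196.6], 'confidence': 0.63}] [[319.79913659 197.69825071]
 [307.89220519 202.38282614]
 [331.46751229 193.10753088]
 [300.75266868 186.92379091]]
```

View pics/g8.png

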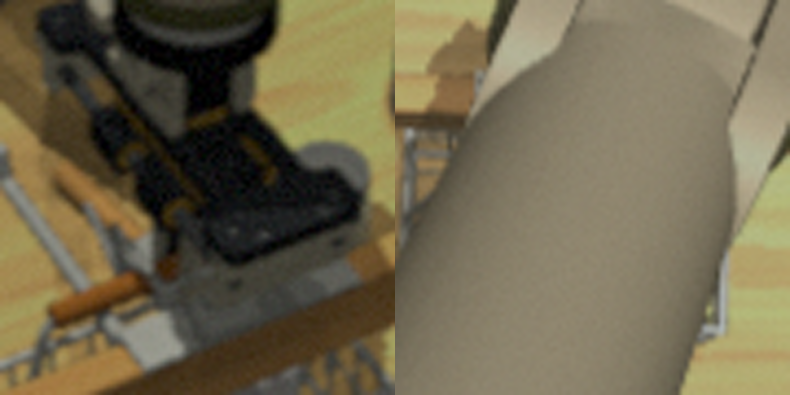

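The keeper has shut: its ramp tip is back at pixel (300.5,186.7), and the prediction for shut is (300.8,186.9). The bar sits at about −41 mm. I'm opening just enough to free the bar.

Emit:
{"op": "servo_tool", "data": {"targets": [[[0,-0.0003,-0.0003],0],[[0,0,0],0],[[0,0,0],0]], "grip": 0.825}}

```text
clock: 15.53
eef_pos: [0.6374, -0.1349, 0.4283]
tool_rot: [[0.052, 0.999, 0.001], [0.999, -0.052, -0.0], [-0.0, 0.001, -1.0]]
wrist_force: [-0.1, -0.0, -0.1]
finger_gap: 0.0161
```

Emit:
{"op": "servo_tool", "data": {"targets": [[[0,0,0],0],[[0,0,0],0]]}}

```text
clock: 15.7
eef_pos: [0.6372, -0.135, 0.4282]
tool_rot: [[0.052, 0.999, 0.0], [0.999, -0.052, -0.0], [-0.0, 0.0, -1.0]]
wrist_force: [-0.4, -0.9, 0.6]
finger_gap: 0.0162
```

Emit:
{"op": "servo_tool", "data": {"targets": [[[0,0,-0.002],0],[[0,0,-0.002],0],[[0,0,0],0]]}}

```text
clock: 15.95
eef_pos: [0.6371, -0.1353, 0.4329]
tool_rot: [[0.053, 0.999, 0.001], [0.999, -0.053, -0.0], [-0.0, 0.001, -1.0]]
wrist_force: [-1.0, -0.2, 0.1]
finger_gap: 0.0165
```

Free, with zero force. I'm lifting out.

Emit:
{"op": "servo_tool", "data": {"targets": [[[0,0,-0.003],0],[[0,0,-0.004],0],[[0,0,-0.005],0],[[0,0,-0.005],0],[[0,0,0],0]]}}

```text
clock: 16.37
eef_pos: [0.6372, -0.1354, 0.4508]
tool_rot: [[0.053, 0.999, 0.002], [0.999, -0.053, -0.0], [-0.0, 0.002, -1.0]]
wrist_force: [-0.1, -0.2, -0.6]
finger_gap: 0.0161
```

Emit:
{"op": "servo_tool", "data": {"targets": [[[0,0,-0.008],0],[[0,0,-0.01],0],[[0,0,-0.012],0],[[0,0,-0.015],0],[[0,0,-0.015],0]]}}

```text
clock: 16.78
eef_pos: [0.6369, -0.1353, 0.511]
tool_rot: [[0.053, 0.999, 0.0], [0.999, -0.053, -0.0], [-0.0, 0.0, -1.0]]
wrist_force: [-0.9, -0.2, 0.5]
finger_gap: 0.0166
```

Emit:
{"op": "servo_tool", "data": {"targets": [[[0,-0.01,-0.015],0],[[0,-0.02,-0.01],0],[[0,-0.03,0],0],[[0,-0.035,0],0],[[0,-0.035,0],0]]}}

```text
clock: 17.2
eef_pos: [0.5059, -0.1285, 0.5352]
tool_rot: [[0.053, 0.999, 0.001], [0.999, -0.053, -0.0], [-0.0, 0.001, -1.0]]
wrist_force: [0.6, -0.4, 0.1]
finger_gap: 0.0164
```

Emit:
{"op": "servo_tool", "data": {"targets": [[[-0.03,-0.02,0],0],[[-0.035,-0.01,0],0],[[-0.035,0,0],0],[[-0.035,0,0],0],[[-0.03,0,0],0]]}}

```text
clock: 17.62
eef_pos: [0.4675, -0.2938, 0.536]
tool_rot: [[0.053, 0.999, 0.002], [0.999, -0.053, -0.001], [-0.001, 0.002, -1.0]]
wrist_force: [1.0, -1.1, -0.2]
finger_gap: 0.0163
```

```bash
python3 - <<'E'
from h import *
hk(); pic('g9',a=(310,195),b=(340,150),r=55)
for c in("top","scene"):
    d=np.load(f"pics/g9_{c}.npy"); im=cv2.imread(f"pics/g9_{c}.png")[:,:,::-1].astype(int)
    W=world(c,d)-O; h=np.stack([W@HX,W@HY,W[...,2]],-1)
    brown=(im[...,0]-im[...,2]>40)&(im[...,0]-im[...,1]>25)
    m=brown&(h[...,2]>.005)&(h[...,2]<.026)&(h[...,0]>-.13)&(h[...,0]<-.014)&(abs(h[...,1])<.09)&(d>0)
    P=h[m]; print(c,len(P),P.mean(0),np.percentile(P,[2,98],axis=0).round(4).tolist(), np.polyfit(P[:,1],P[:,0],1),np.polyfit(P[:,1],P[:,2],1))
    print(c,"nose",env.landmark_of(c,"keeper_nose")[:2])
    m=(abs(abs(h[...,1])-.03)<.012)&(h[...,0]<-.045)&(h[...,0]>-.1)&(h[...,2]>-.005)&(h[...,2]<.06)&(d>0)
    P=h[m]; P=P[np.argsort(P[:,0])]
    for b in(-.09,-.08,-.07,-.06,-.05): 
        q=P[abs(P[:,0]-b)<.005]; print(b,len(q),np.round(np.percentile(q[:,2],[10,50,90]),4) if len(q) else '')
print(proj('scene',O+HX*-.089+HY*-.03+[0,0,.024]),proj('top',O+HX*-.089+HY*-.03+[0,0,.024]))
E
```

```text
t 17.62 hook xyz [-0.2024 -0.167   0.119 ] yaw 86.94 F [ 1.  -1.1 -0.2] gap 0.0163
top 301 [-0.04226972  0.00296207  0.01734902] [[-0.0474, -0.0714, 0.0115], [-0.036, 0.0741, 0.0217]] [ 0.00268131 -0.04227766] [-0.0013405   0.01735299]
top nose [{'xy': [335.1, 159.1], 'confidence': 0.77}, {'xy': [214.4, 123.5], 'confidence': 0.59}]
-0.09 8 [0.0246 0.0268 0.0275]
-0.08 17 [0.0209 0.0218 0.0238]
-0.07 16 [0.0141 0.016  0.0195]
-0.06 26 [0.0112 0.0351 0.0376]
-0.05 38 [0.0137 0.0194 0.0378]
scene 275 [-0.03984003 -0.0067157   0.01783996] [[-0.0469, -0.0763, 0.0137], [-0.0343, 0.0698, 0.0216]] [-0.00612964 -0.03988119] [-0.00413546  0.01781218]
scene nose [{'xy': [320.4, 197.1], 'confidence': 0.64}]
-0.09 14 [0.0226 0.0267 0.0276]
-0.08 23 [0.0177 0.0211 0.0242]
-0.07 23 [0.0108 0.016  0.0202]
-0.06 55 [0.0106 0.0221 0.037 ]
-0.05 29 [0.0168 0.0355 0.0388]
[300.75266868 186.92379091] [349.00200466 170.29446163]
```

View pics/g9.png

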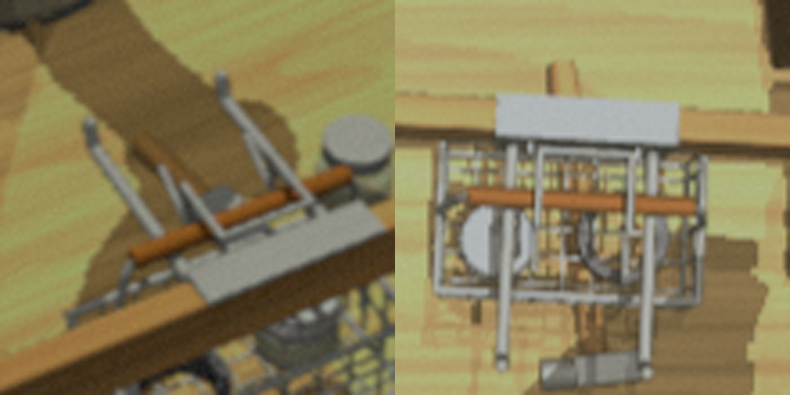

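The bar lies at about −41 mm behind the shut keeper, and the ramp is at its rest height (+24 mm at x −89). The tin and grey tape are in the basket. I'm waiting a second, then checking stillness and the bystanders.

Emit:
{"op": "servo_tool", "data": {"targets": [[[-0.02,0,0],0],[[-0.02,0,0],0],[[0,0,0],0],[[0,0,0],0],[[0,0,0],0]]}}

```text
clock: 18.23
eef_pos: [0.4668, -0.3301, 0.5344]
tool_rot: [[0.051, 0.999, 0.0], [0.999, -0.051, 0.001], [0.001, 0.0, -1.0]]
wrist_force: [0.5, -0.0, -0.8]
finger_gap: 0.0164
```

Emit:
{"op": "servo_tool", "data": {"targets": [[[0,0,0],0],[[0,0,0],0],[[0,0,0],0],[[0,0,0],0],[[0,0,0],0]]}}

```text
clock: 18.65
eef_pos: [0.4665, -0.3312, 0.5344]
tool_rot: [[0.052, 0.999, 0.0], [0.999, -0.052, 0.0], [0.0, 0.0, -1.0]]
wrist_force: [0.0, 0.5, 0.6]
finger_gap: 0.0168
```

```bash
python3 - <<'E'
from h import *
pic('g10',a=(310,195),b=(340,150),r=55)
for c in("top","scene"):
    a=cv2.imread(f"pics/g9_{c}.png").astype(int);b=cv2.imread(f"pics/g10_{c}.png").astype(int)
    u0,v0=((295,115) if c=="top" else (260,150)); sl=(slice(v0,v0+75),slice(u0,u0+110))
    print(c,"basket change mean",abs(a-b)[sl].mean(),"max-blur",cv2.GaussianBlur(abs(a-b)[sl].astype(np.float32),(7,7),0).max())
    o=cv2.imread(f"pics/{c}0.png").astype(np.float32); D=cv2.GaussianBlur(abs(b-o).astype(np.float32).max(2),(5,5),0)
    vis=b.astype(np.uint8).copy(); vis[D>35]=(0,0,255); cv2.imwrite(f"pics/diff_{c}.png",vis)
d=np.load("pics/g10_scene.npy")
for c in("top","scene"):
    d=np.load(f"pics/g10_{c}.npy");W=world(c,d)-O; h=np.stack([W@HX,W@HY,W[...,2]],-1)
    m=(d>0)&(abs(h[...,1])<.11)&(h[...,0]>-.15)&(h[...,0]<-.01)&(h[...,2]<-.06)&(h[...,2]>-.10)
    P=h[m]; k,_,_,_=np.linalg.lstsq(np.c_[P[:,:2],np.ones(len(P))],P[:,2],rcond=None); print(c,len(P),"z pct",np.percentile(P[:,2],[50,90,99]).round(4),"x",np.percentile(P[:,0],[1,99]).round(3))
a=np.hstack([cv2.resize(cv2.imread(f"pics/diff_{c}.png"),(400,250)) for c in("top","scene")]);cv2.imwrite("pics/diff.png",a)
hk()
E
```

```text
top basket change mean 4.485010101010101 max-blur 61.93335
scene basket change mean 4.040121212121212 max-blur 52.8584
top 446 z pct [-0.0814 -0.0779 -0.0751] x [-0.098 -0.013]
scene 242 z pct [-0.0804 -0.0777 -0.0752] x [-0.099 -0.013]
t 18.75 hook xyz [-0.2015 -0.2046  0.1174] yaw 86.98 F [ 0.7 -0.7 -0.1] gap 0.0164
```

View pics/diff.png

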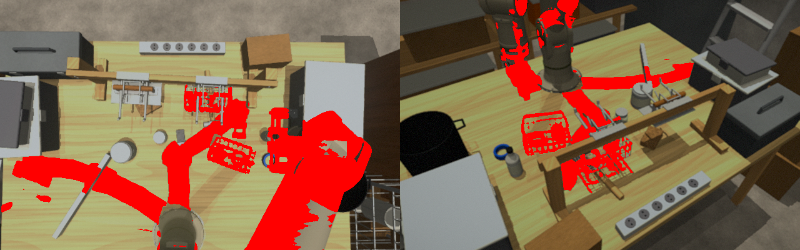

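View pics/g10.png

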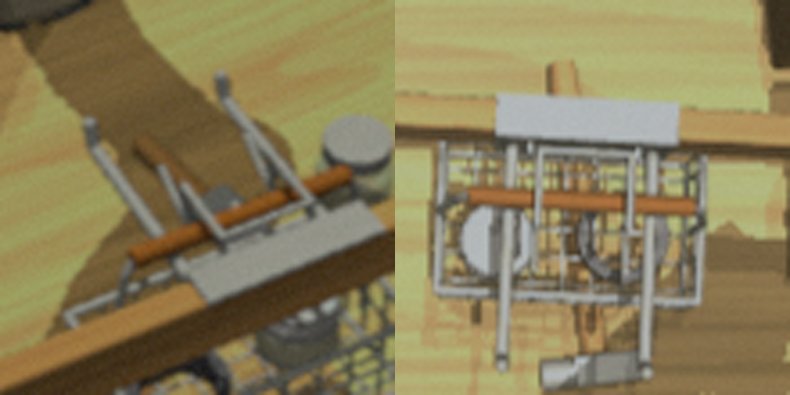

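```bash
python3 -c "
from workcell import env
env.job_done(); print(env.state()['clock'])"
```

```text
the job is handed in; nothing more can be done
the job is handed in; nothing more can be done
```

The basket, with the tin and grey tape still in it, hangs by its handle on both prongs of the empty hook, and the keeper has snapped shut behind it. I handed the job in at about 18.8 s. My first grasp missed because I lifted before the fingers had closed. The basket did not move, and the second try held.

**Push:** I carried it level, laid the bar on the prongs, and pushed it about 77 mm under the keeper. The push force along the rail axis reached about 13 N. I then opened the fingers 3–4 mm, lifted straight out and moved clear.

**Last checks:**
- **Bar position:** the two cameras put its centre 40 to 42 mm from the rail. That is inside the allowed 18 to 47 mm but 6 to 8 mm short of the middle of the seat; I did not push it further.
- **Keeper:** its ramp is back at its rest height in both cameras.
- **Stillness:** the last two pictures, about 1.1 s apart, show the basket in the same place. The pixel comparison between them did flag changes, which I put down to the arm's shadow moving.
- **Other things:** the float and the bench items show no change against the first pictures. The arm hides a small area beside the blue roll in the top view, but the scene camera shows the roll and the oil can unchanged.
- **Contact:** the robot is clear, with no force beyond sensor noise.

The two cameras disagreed by 4 to 5 mm along the rail. This did not matter, because I compared the bar and the hook within each camera.

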